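Shut the rice dispenser's outlet gate behind its door

TASK

The rice dispenser is about to be refilled, but the outlet gate behind its front door was left open. Swing the door wide open by its handle, to about a right angle, push the gate home until its spring catch clicks and holds it, then shut the door fully again. Leave the things standing round it where they are.

Things in the scene. Friction and masses are not known exactly. Their poses are not given: they have to be found in the camera images.
- dispenser: White rice dispenser, fixed: hopper 190 mm wide, 319 mm high (lid grip to 337), with a lower outlet housing in front under a box-shaped door. Origin on the worktop, mid-width; -x points out of its front, +y to the left from the robot. Hopper front at x = -5 mm, outlet panel at -50 (top 155 high; nothing overhangs the gate once the door is open), front of the shut door at -120.
- door (a joint): Hinge of the door, rad: 0 = shut, grows as it opens towards the robot and to its left (clockwise from above), stop at 1.7. May start slightly ajar; light friction (about 1 N at the handle) keeps it where it is left. The door is a shell 150 mm wide, 70 deep, 18 to 165 high, closed in front, at the sides and on top: shut, it hides the gate.
- door_hinge (a point): On the door's upright hinge axis, at the left rear edge of the door (dispenser x = -50 mm, y = +79 mm), 92 mm above the worktop. Its axes turn with the door and equal the dispenser's when the door is shut.
- handle: Door handle: upright round steel bar, 12 mm thick, 108 long, near the door's right edge, 38 mm off its front on two stand-offs. Origin on the bar's axis, 153 mm above the worktop, 15 below its upper end, 30 above the upper stand-off: pinch it there from above. Turns with the door (-x points away from the door's face); when shut, 108 mm ahead of the hinge axis and 135 to its right.
- gate (a joint): Sliding outlet gate, m: 0 = home (caught it rests at 0.001 to 0.003; hard stop at -0.002), grows as it comes out to the front; starts 0.022 to 0.030 out. It is pushed in along the dispenser's +x against 3 N of friction, a spring of 2 to 6 N and the catch, 9 to 12 N in all. Let go before the catch has snapped in, it springs back out 15 mm or more.
- gate_face (a point): Middle of the front face of the gate's upright steel push plate (64 mm wide, 100 to 153 high, 8 thick), 128 mm above the worktop. Moves with the gate; at dispenser x = -74 mm, y = 0 when home. Axes as the dispenser's.
- catch (a joint): Spring catch (dark steel pawl on an upright pin at the right of the gate, 110 to 124 mm high), rad: 0 = at rest; a lug on the right of the push plate swings it outward by about 0.2 as it passes, then it snaps back to 0 behind the lug and holds the gate.
- catch_nose (a point): On the nose of the spring catch, 117 mm above the worktop, at dispenser x = -77 mm, y = -44 mm when at rest.
- apple: Bystander: red apple, 72 mm across, 63 mm high, on the worktop to the right in front. Origin under its middle.
- mill: Bystander: wooden pepper mill, 58 mm across, 170 mm tall, on the right in front, between apple and blender. Origin under its middle.
- tin: Bystander: food tin, 76 mm across, 58 mm high, to the left of the dispenser. Origin under its middle.

How it is judged:
On the way, in this order (a step that is already met when the one before it is completed fails the run):
1. the door is drawn open with the fingers on its handle (value of joint door above 0.25 rad and contact force between handle and the fingers above 0.3 N).
2. the door stands wide open (past 1.25 rad) (value of joint door above 1.25 rad), for 0.2 s.
3. the gate is home (within 4 mm) with the catch snapped in behind it (value of joint gate below 0.004 m and value of joint catch below 0.06 rad), for 0.3 s.
At the end, for the whole second after the job is handed in: The gate is home (within 4 mm) and held by its catch (catch within 0.06 rad of rest), the door is shut (within 0.05 rad) and at rest, and apple, pepper mill and tin stand within 30 mm of where they were (all of step 3 and value of joint door below 0.05 rad and velocity of joint door between -0.05 and 0.05 rad/s); the robot touches nothing.
It fails at once if a bystander (apple, pepper mill or tin) is moved by more than 30 mm (distance of any of apple, mill, tin from where it was at the start of the episode above 0.03 m).
It also fails if it takes over 72 s, if anything falls off the work surface, if the arm or the gripper's body presses on something with over 40 N, if the wrist force passes 120 N, or if a joint passes its speed limit or range.

ROBOT

A 6-joint arm with a two-finger parallel gripper is mounted at the origin on a cart in front of the work surface, level with it; the furniture and walls round the work are solid. World frame = base frame: x ahead of the robot, y to its left, z up, the work surface at z = 0. Lengths are in m, angles in rad, forces in N, time in s.
With the tool pointing down it reaches from about 0.325 to 0.775 m from the base axis. Payload 5.5 kg.
Tool frame: the origin (TCP) lies between the finger pads; the fingertips stand 8 mm ahead of it and the grasp point (between the pads) lies 11 mm behind it (tcp_to_tips is the distance from the TCP to the fingertips, in m); z points along the fingers, y is the line along which they close (so a half turn about z gives the same grasp; the last joint's range is limited). The gripper opens to 88 mm and grips with 3 to 60 N. Pads are 20 mm wide; open, the fingers measure 115 mm over their backs; the gripper's body (75 mm by 178 mm) begins 61 mm behind the grasp point.
Start: joints at [-1.182, 0.091, 1.231, -0, 1.82, -0.057], TCP at [0.259, -0.541, 0.231] pointing down, gripper open.
Joint ranges: [-2.87, 2.87], [-0.86, 2.18], [0.17, 2.46], [-1.51, 4.65], [0.06, 2.69], [-2.65, 2.65]. Speed limits (rad/s): [2.57, 2.57, 3.01, 3.14, 3.14, 3.14].

INTERFACE

Orientations are given as a unit quaternion [w, x, y, z].
In Python, from bench import * gives the robot as it stands. Calls block until the motion is done:
- move_to(position, orientation): joint-space move of the TCP to a pose.
- move_l(position, speed=0.15, orientation=None): straight line of the TCP; orientation=None keeps the orientation; speed is the mean speed in m/s.
- movej(angles): joint-space move.
- gripper_open() and close(): open the fingers fully, or close them until they stop; the grip force is fixed at half the most.
- hold(seconds).
- inverse_kinematics(position, orientation): joint angles nearest the present ones, or None.
- state(): the state.
- get_image(name): name is "scene" or "top" or "wrist"; returns a dict with "frame" (400x640x3 uint8, blue, green, red), "depth" (400x640 float32, m along the optical axis (not along the pixel's ray), 0 where there is no reading), "camera_matrix" (3x3 intrinsics, pixels), "view" (4x4, takes a point from world to camera coordinates). Camera axes: x right, y up, looking along -z (the intrinsics and any distortion apply to the point x, -y, -z); pixel columns grow to the right and rows downward; lengths in m; the calibration is good to about 2 mm. A picture is of the moment at which its call begins.
A pose or a line that the arm cannot do raises IKError and nothing moves.
- job_done(): hands the job in; it is judged then, once.
The state is a dict: "time": time; "joint_pos": joint angles; "dq": joint speeds; "joint_torque": joint torques, N m; "ee_pos": TCP position; "ee_rot": TCP orientation; "ft_force": force on the tool from outside, world axes, zero at the start; "moment": the same for the moment, N m; "finger_gap": finger opening in m; "finger_force": force on a finger pad.
Only numpy, scipy, OpenCV 4.12 (cv2) and the standard library are available. Lean on these libraries where they do the work, as an engineer would, in place of code of your own. Each camera call takes 0.05 s, during which the arm holds its last target. There are 200 camera calls.

## Working session

There is one attempt and no reset: what is moved stays moved. The work goes in short steps, each a Python script; the robot and the scene stay as the last script left them, time stands still between calls to the robot, and variables do not carry over. Pictures are saved under pics/ and viewed, at most 10 in all, crops included, and the job is handed in when it is done.

```bash
mkdir -p pics; ls; python3 - <<'E'
from bench import *
import cv2,numpy as np
for n in("scene","top"):
    i=get_image(n);cv2.imwrite(f"pics/{n}0.png",i["frame"]);np.savez(f"{n}0.npz",**{k:i[k] for k in("frame","depth","camera_matrix","view")});print(i["camera_matrix"],i["view"],(i["depth"]>0).mean())
s=state();print(s["time"],s["ee_pos"],s["ee_rot"])
E
```

```text
pics
[[438.32923519   0.         318.90899418]
 [  0.         438.32923519 201.10183905]
 [  0.           0.           1.        ]] [[-0.55070298 -0.83453563  0.01662892  0.41417783]
 [ 0.59643651 -0.37949008  0.70728408 -0.37223071]
 [-0.58394325  0.39942154  0.70673383 -0.89291593]
 [ 0.          0.          0.          1.        ]] 0.99593359375
[[379.97547163   0.         317.08178334]
 [  0.         379.97547163 195.01182805]
 [  0.           0.           1.        ]] [[-0.02216778 -0.99975011 -0.00288339  0.13295995]
 [ 0.95971438 -0.02208791  0.2801079  -0.5890096 ]
 [-0.28010159  0.00344214  0.95996419 -0.78945666]
 [ 0.          0.          0.          1.        ]] 0.99612890625
0.1 [ 0.25860289 -0.54111557  0.22963236] [-8.70391454e-04  9.75262326e-01  2.21048895e-01 -1.51117273e-04]
```

View pics/scene0.png

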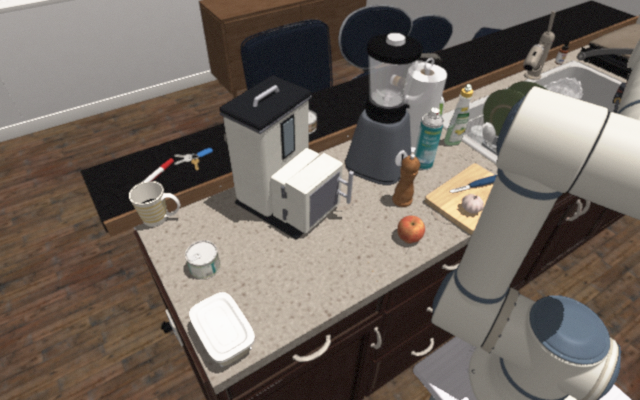

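View pics/top0.png

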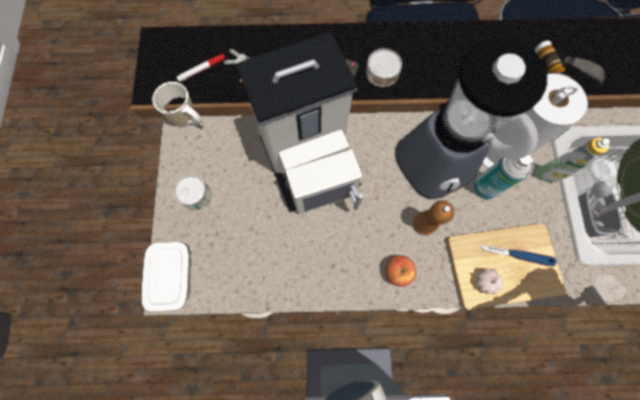

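The scene view shows the dispenser with its door at about (308,190) and handle at (348,187). In the top view, the door top is about (320,170), handle (355,197), mill (430,218), apple (401,270) and tin (192,193). Next I measure these from depth.

```bash
cat > h.py <<'E'
import numpy as np,cv2
def cloud(i):
    K=i["camera_matrix"];V=i["view"];d=i["depth"]
    v,u=np.mgrid[:d.shape[0],:d.shape[1]]
    p=np.stack([(u-K[0,2])/K[0,0]*d,-(v-K[1,2])/K[1,1]*d,-d],-1)
    w=(p-V[:3,3])@V[:3,:3]; w[d<=0]=np.nan
    return w
E
python3 - <<'E'
from h import *
for n in("top","scene"):
    i=np.load(n+"0.npz");w=cloud(i)
    x,y,z=w[...,0],w[...,1],w[...,2]
    print(n,"worktop z",np.nanmedian(z[abs(z)<.03]))
    if n=="top": box=(slice(30,225),slice(225,375))
    else: box=(slice(75,240),slice(215,365))
    W=w[box].reshape(-1,3)
    h,e=np.histogram(W[:,2],bins=np.arange(0.1,.35,.005));print([(round(a,3),b) for a,b in zip(e,h) if b>60])
    for lo,hi,nm in((.313,.324,"lid"),(.160,.170,"doortop"),(.150,.1595,"houstop")):
        P=W[(W[:,2]>lo)&(W[:,2]<hi)][:,:2].astype(np.float32)
        if len(P)<20: continue
        r=cv2.minAreaRect(P);print(nm,len(P),r,cv2.boxPoints(r).round(4).tolist())
    if n=="top":
        hs=cv2.cvtColor(i["frame"],cv2.COLOR_BGR2HSV)
        for nm,b in(("apple",(slice(245,295),slice(375,425))),("mill",(slice(190,245),slice(405,462))),("tin",(slice(165,220),slice(165,220)))):
            Q=w[b].reshape(-1,3);Q=Q[Q[:,2]>.02]
            c,r=cv2.minEnclosingCircle(Q[:,:2].astype(np.float32));print(nm,c,r,Q[:,2].max())
E
```

```text
top worktop z -0.0007113290908564308
[(np.float64(0.12), np.int64(70)), (np.float64(0.125), np.int64(101)), (np.float64(0.13), np.int64(79)), (np.float64(0.135), np.int64(94)), (np.float64(0.14), np.int64(90)), (np.float64(0.145), np.int64(192)), (np.float64(0.15), np.int64(1088)), (np.float64(0.155), np.int64(457)), (np.float64(0.16), np.int64(1639)), (np.float64(0.165), np.int64(618)), (np.float64(0.17), np.int64(62)), (np.float64(0.175), np.int64(78)), (np.float64(0.18), np.int64(74)), (np.float64(0.185), np.int64(83)), (np.float64(0.19), np.int64(89)), (np.float64(0.195), np.int64(91)), (np.float64(0.2), np.int64(85)), (np.float64(0.205), np.int64(93)), (np.float64(0.21), np.int64(99)), (np.float64(0.215), np.int64(93)), (np.float64(0.22), np.int64(104)), (np.float64(0.225), np.int64(97)), (np.float64(0.23), np.int64(102)), (np.float64(0.235), np.int64(97)), (np.float64(0.24), np.int64(105)), (np.float64(0.245), np.int64(103)), (np.float64(0.25), np.int64(109)), (np.float64(0.255), np.int64(115)), (np.float64(0.26), np.int64(108)), (np.float64(0.265), np.int64(118)), (np.float64(
[... 3385 characters left out ...]
25177002, 0.04170000180602074], [0.8521000146865845, 0.08739999681711197], [0.7840999960899353, 0.2712000012397766]]
doortop 1370 ((0.6562060713768005, 0.08463191986083984), (0.38095149397850037, 0.20249152183532715), 83.06285858154297) [[0.5327000021934509, -0.09220000356435776], [0.7336999773979187, -0.11670000106096268], [0.779699981212616, 0.2615000009536743], [0.5787000060081482, 0.2858999967575073]]
houstop 1065 ((0.6564617156982422, 0.0841483622789383), (0.3808559477329254, 0.20289409160614014), 83.13025665283203) [[0.5329999923706055, -0.09279999881982803], [0.7343999743461609, -0.11699999868869781], [0.7799999713897705, 0.26109999418258667], [0.578499972820282, 0.28529998660087585]]
```

```bash
python3 - <<'E'
from h import *
a=np.deg2rad(20.33);R=np.array([[np.cos(a),-np.sin(a)],[np.sin(a),np.cos(a)]])
m=np.array([.6948,.1325])
for n in("top","scene"):
    i=np.load(n+"0.npz");w=cloud(i)
    W=w[(slice(30,235),slice(225,375)) if n=="top" else (slice(75,240),slice(215,365))].reshape(-1,3);W=W[~np.isnan(W[:,0])]
    L=(W[:,:2]-m)@R; z=W[:,2]
    s=(z>.19)&(z<.27)&(abs(L[:,0])<.03)&(abs(L[:,1])<.085)
    A=np.c_[L[s,1],np.ones(s.sum())];sol=np.linalg.lstsq(A,L[s,0],rcond=None)[0];print(n,"hopper front slope,x0",sol,s.sum(),np.std(L[s,0]-A@sol))
    s=(z>.161)&(z<.169)&(L[:,0]<-.02)&(L[:,0]>-.2)&(abs(L[:,1])<.15)
    g=cv2.minAreaRect(L[s].astype(np.float32));print("doortop",s.sum(),np.array(cv2.boxPoints(g)).round(4).tolist(),g[1:])
    P=L[s];c=P[P[:,0]<-.02]
    s=(z>.10)&(z<.172)&(L[:,0]<-.135)&(L[:,0]>-.25)&(abs(L[:,1])<.15)
    t=(z>.05)&(z<.15)&(L[:,0]<-.08)&(L[:,0]>-.135)&(L[:,1]<.06)&(L[:,1]>-.05)
    A=np.c_[L[t,1],np.ones(t.sum())];sol=np.linalg.lstsq(A,L[t,0],rcond=None)[0];print("door front slope,x0",sol,t.sum(),np.std(L[t,0]-A@sol))
    Q=W[s];print("front stuff",s.sum()); 
    q=z>0.13; hp=W[q&(L[:,0]<-.12)&(L[:,0]>-.25)&(L[:,1]>-.15)&(L[:,1]<.0)]
    hl=(hp[:,:2]-m)@R
    for k in np.argsort(hl[:,0])[::max(1,len(hl)//25)]: print(hl[k].round(3),hp[k].round(3))
    f=cv2.resize(i["frame"][130:230,270:390] if n=="top" else i["frame"][140:250,260:370],None,fx=4,fy=4,interpolation=cv2.INTER_CUBIC);cv2.imwrite(f"pics/{n}c.png",f)
E
```

```text
top hopper front slope,x0 [0.00226052 0.00170475] 1462 0.0018803885661120702
doortop 2071 [[-0.1648000031709671, -0.06960000097751617], [-0.0551999993622303, -0.07569999992847443], [-0.04670000076293945, 0.07410000264644623], [-0.15629999339580536, 0.08030000329017639]] ((0.1500663012266159, 0.1097712442278862), 86.76827239990234)
door front slope,x0 [ 0.06353067 -0.11867302] 606 0.0013878040993613883
front stuff 93
[-0.164 -0.05 ] [0.559 0.029 0.161]
[-0.163 -0.05 ] [0.559 0.029 0.144]
[-0.163 -0.049] [0.559 0.03  0.151]
[-0.163 -0.053] [0.561 0.027 0.162]
[-0.162 -0.048] [0.559 0.031 0.167]
[-0.162 -0.047] [0.559 0.033 0.159]
[-0.161 -0.051] [0.562 0.029 0.166]
[-0.16  -0.046] [0.56  0.034 0.132]
[-0.16  -0.049] [0.562 0.031 0.167]
[-0.159 -0.046] [0.561 0.034 0.136]
[-0.159 -0.045] [0.562 0.035 0.143]
[-0.158 -0.045] [0.562 0.035 0.164]
[-0.158 -0.054] [0.566 0.027 0.166]
[-0.156 -0.05 ] [0.566 0.031 0.167]
[-0.155 -0.053] [0.567 0.029 0.168]
[-0.155 -0.051] [0.567 0.031 0.169]
[-0.123 -0.05 ] [0.597 0.043 0.13 ]
[-0.122 -0.051] [0.598 0.042 0.148]
[-0.121 -0.05 ] [0.598 0.044 0.1
[... 1383 characters left out ...]
561 0.036 0.161]
[-0.159 -0.047] [0.562 0.034 0.138]
[-0.158 -0.042] [0.561 0.038 0.138]
[-0.158 -0.045] [0.562 0.035 0.153]
[-0.158 -0.047] [0.563 0.033 0.141]
[-0.157 -0.051] [0.565 0.031 0.168]
[-0.157 -0.045] [0.564 0.036 0.142]
[-0.156 -0.043] [0.563 0.038 0.16 ]
[-0.156 -0.045] [0.564 0.036 0.152]
[-0.155 -0.043] [0.564 0.038 0.136]
[-0.155 -0.047] [0.566 0.035 0.147]
[-0.154 -0.044] [0.566 0.038 0.144]
[-0.153 -0.044] [0.566 0.038 0.151]
[-0.153 -0.046] [0.567 0.036 0.139]
[-0.153 -0.044] [0.567 0.038 0.161]
[-0.152 -0.045] [0.568 0.037 0.153]
[-0.152 -0.045] [0.568 0.038 0.163]
[-0.151 -0.05 ] [0.57  0.033 0.166]
[-0.121 -0.029] [0.592 0.063 0.147]
[-0.12  -0.036] [0.594 0.057 0.136]
```

View pics/topc.png

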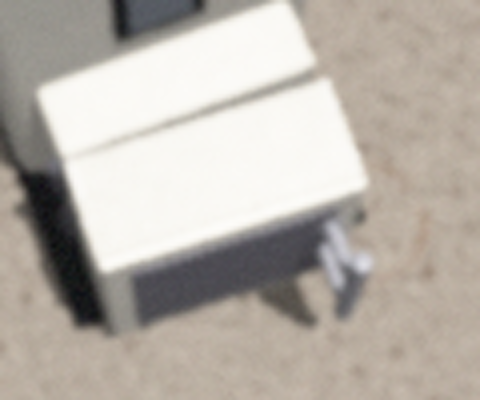

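Door measures about 0.065 rad ajar. The front plane and the handle position agree with the model to about 1 mm. I go to a pose above the handle.

```bash
cat >> h.py <<'E'
from scipy.spatial.transform import Rotation as Ro
YAW=np.deg2rad(20.33)
O=np.array([.7023,.1353])
def rot(t): return np.array([[np.cos(t),-np.sin(t)],[np.sin(t),np.cos(t)]])
def wp(x,y,z): return np.r_[O+rot(YAW)@[x,y],z]
def ori(yaw):   # tool down, tool x at yaw
    q=(Ro.from_euler('z',yaw)*Ro.from_euler('x',np.pi)).as_quat();return np.r_[q[3],q[:3]]
def dori(th): return ori(YAW+np.pi-th)
def handle(th,z): 
    return np.r_[wp(-.05,.079,0)[:2]+rot(YAW-th)@[-.108,-.135],z]
def snap(get_image,n,name):
    i=get_image(n);cv2.imwrite(f"pics/{name}.png",i["frame"]);np.savez(name+".npz",**{k:i[k] for k in("frame","depth","camera_matrix","view")});return i
E
python3 - <<'E'
from bench import *
from h import *
i=np.load("top0.npz");w=cloud(i)[185:250,395:465].reshape(-1,3)
w=w[(w[:,2]>.03)&(w[:,2]<.18)];c=w[w[:,2]>.13];print("mill",np.nanmedian(c,0),len(c))
print(handle(.065,.142))
for p,o in((handle(.065,.142),dori(.065)),(handle(1.5,.142),dori(1.5)),(wp(-.09,0,.125),dori(0))):
    q=inverse_kinematics(p,o);print(None if q is None else np.round(q,2))
p=state()["ee_pos"]
move_l([.2,-.4,.33],.25)
move_to([.42,.02,.33],dori(.065))
move_l(handle(.065,.26),.2)
s=state();print(s["time"],s["ee_pos"],np.round(s["joint_pos"],2),s["finger_gap"])
snap(get_image,"scene","s1");snap(get_image,"wrist","w1")
E
```

```text
mill [ 0.52860397 -0.1399562   0.15232887] 445
[0.56305317 0.0317731  0.142     ]
[-0.   -0.01  1.49  0.    1.66 -1.86]
[ 0.41 -0.13  1.61  0.    1.67 -0.02]
[ 0.11  0.17  1.34  0.    1.64 -1.81]
3.6667 [0.5628333  0.03145938 0.260733  ] [-0.    0.    1.27 -0.    1.87 -1.86] 0.08736957657034389
```

```bash
python3 -c "
import cv2,numpy as np
a=cv2.imread('pics/s1.png');b=cv2.imread('pics/w1.png')
cv2.imwrite('pics/m1.png',np.vstack([cv2.resize(a[40:270,200:520],(480,345)),cv2.resize(b,(480,300))[:255]]))"
```

```text
(no output)
```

View pics/m1.png

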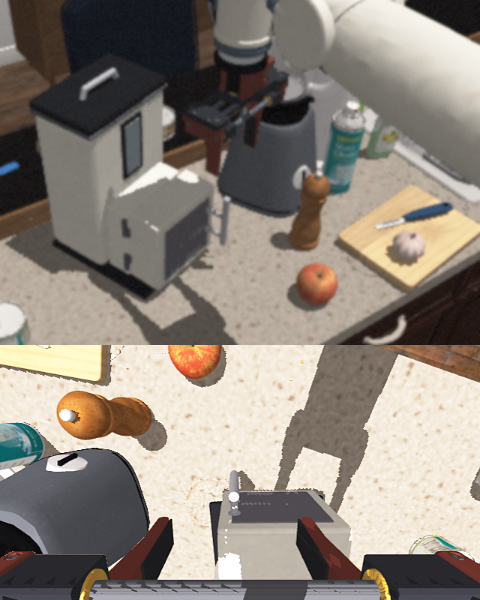

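The picture shows the fingers straddling the handle, with the long body axis along the closing line. The blender is to the right, so I check its clearance, then descend and grip.

```bash
python3 - <<'E'
from bench import *
from h import *
w=np.vstack([cloud(np.load(n))[:, :].reshape(-1,3) for n in("top0.npz","scene0.npz")])
w=w[w[:,2]>.12];L=(w[:,:2]-handle(.065,0)[:2])@rot(YAW-.065)
s=(L[:,1]<-.03)&(L[:,1]>-.25)&(abs(L[:,0])<.045); print("right clearance",np.sort(-L[s,1])[:5] if s.any() else None)
if s.any() and np.sort(-L[s,1])[3]<.095: raise SystemExit
move_l(handle(.065,.142),.12)
print(state()["ft_force"])
close();s=state();print(s["time"],s["finger_gap"],s["finger_force"],s["ft_force"],s["ee_pos"])
E
```

```text
right clearance [0.17410902 0.17462429 0.17477696 0.1749401  0.17586158]
[-0.58269545  0.33228278  0.03093107]
6.0583 0.011316372867730169 29.99960482120514 [-3.07117543 -5.40583062  0.80219454] [0.56280841 0.03077958 0.14197235]
```

```bash
python3 - <<'E'
from bench import *
from h import *
for th in np.linspace(.065,1.52,14)[1:]:
    move_l(handle(th,.142),.1,dori(th))
    s=state();f=s["ft_force"];print(round(th,2),round(s["time"],2),np.round(f,1),round(s["finger_gap"],4))
    if np.linalg.norm(f)>45 or s["finger_gap"]<.009: print("stop");break
E
```

```text
0.18 6.4 [-2.6 -4.9  0.4] 0.0115
0.29 6.74 [-3.6 -4.   0.6] 0.0119
0.4 7.08 [-3.2 -3.7  1.8] 0.0113
0.51 7.42 [-4.5 -3.5  0.3] 0.0116
0.62 7.77 [-4.1 -2.8  1.7] 0.0115
0.74 8.11 [-5.1 -2.6  2.5] 0.0113
0.85 8.45 [-5.6 -0.9  1.5] 0.0113
0.96 8.79 [-4.7 -1.4  1.7] 0.0114
1.07 9.13 [-5.1 -1.   2.8] 0.0112
1.18 9.47 [-4.9 -0.3  1.4] 0.0112
1.3 9.82 [-3.8 -0.2  1.2] 0.0113
1.41 10.16 [-5.   1.2  1.9] 0.0108
1.52 10.5 [-5.2  1.4  1. ] 0.0115
```

Opened cleanly. I release, go up, and look at the gate.

```bash
python3 - <<'E'
from bench import *
from h import *
gripper_open();hold(.2);print(state()["ft_force"])
move_l(handle(1.52,.28),.2)
move_l([.40,.12,.32],.25)
i=snap(get_image,"top","t2");j=snap(get_image,"scene","s2");print(state()["time"])
for n,i in(("top",i),("scene",j)):
    w=cloud(i).reshape(-1,3);L=(w[:,:2]-O)@rot(YAW);z=w[:,2]
    s=(L[:,0]<-.058)&(L[:,0]>-.16)&(abs(L[:,1])<.04)&(z>.09)&(z<.17)
    print(n,s.sum(),"plate x,y,z pct",np.percentile(np.c_[L,z][s],[2,25,50,75,98],axis=0).round(4).tolist() if s.any() else 0)
    H=handle(1.52,0)[:2];s=(np.linalg.norm(w[:,:2]-H,axis=1)<.03)&(z>.13)&(z<.17);print("handle exp",H,"seen",np.nanmedian(w[s],0),s.sum())
cv2.imwrite("pics/m2.png",np.vstack([cv2.resize(i["frame"][r0:r0+120,c0:c0+200],None,fx=2.5,fy=2.5) for i,r0,c0 in((np.load("t2.npz"),110,200),(np.load("s2.npz"),130,230))])[:600])
E
```

```text
[ 0.1052496  -0.39034662  0.17894873]
13.5833
top 4 plate x,y,z pct [[-0.0594, -0.0389, 0.1109], [-0.0591, -0.0373, 0.1273], [-0.0586, -0.0357, 0.1339], [-0.0582, -0.0331, 0.1346], [-0.0581, -0.0287, 0.1346]]
handle exp [0.46130647 0.23797444] seen [nan nan nan] 0
scene 368 plate x,y,z pct [[-0.098, -0.0322, 0.1029], [-0.0967, -0.0109, 0.1104], [-0.0955, 0.0085, 0.123], [-0.0908, 0.0233, 0.1436], [-0.0599, 0.0322, 0.1536]]
handle exp [0.46130647 0.23797444] seen [0.45894077 0.2393648  0.15327777] 78
  return np.nanmean(a, axis, out=out, keepdims=keepdims)
```

View pics/m2.png

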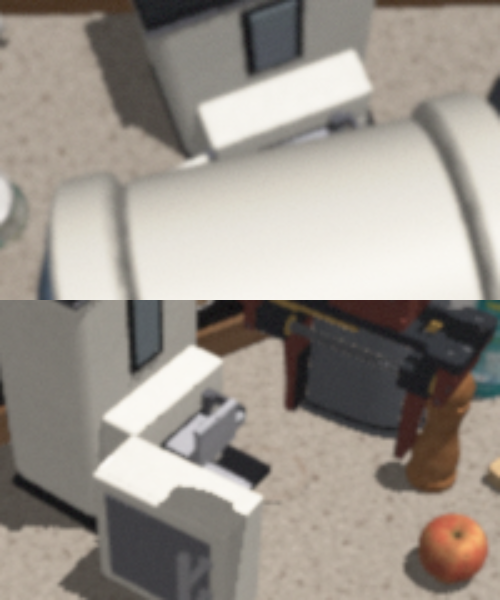

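Scene view: the door stands open and the push plate is clear at about (215,430) in the crop. Its front face is at x≈-0.097, so the gate is about 23 mm out. I push it in small steps and watch the force.

```bash
python3 - <<'E'
from bench import *
from h import *
close()
move_l(wp(-.135,0,.32),.25,dori(0))
move_l(wp(-.135,0,.125),.15)
d=rot(YAW)[:,0]
def F(): return -state()["ft_force"][:2]@d
f0=F();print("f0",f0)
x=-.135;move_l(wp(-.112,0,.125),.08);x=-.112;log=[];pk=0
while x<-.078:
    x+=.0015;move_l(wp(x,0,.125),.03);f=F()-f0;s=state();a=(s["ee_pos"][:2]-O)@d
    log.append((round(x,4),round(a,4),round(f,1)))
    if f>22: break
print(log,state()["time"],state()["ft_force"])
E
```

```text
f0 0.19810214549045482
[(-0.1105, np.float64(-0.1107), np.float64(-0.1)), (-0.109, np.float64(-0.109), np.float64(-0.3)), (-0.1075, np.float64(-0.1082), np.float64(5.7)), (-0.106, np.float64(-0.1068), np.float64(5.0)), (-0.1045, np.float64(-0.1053), np.float64(5.2)), (-0.103, np.float64(-0.1038), np.float64(5.6)), (-0.1015, np.float64(-0.1024), np.float64(6.2)), (-0.1, np.float64(-0.101), np.float64(6.9)), (-0.0985, np.float64(-0.0997), np.float64(7.4)), (-0.097, np.float64(-0.0983), np.float64(8.2)), (-0.0955, np.float64(-0.097), np.float64(8.4)), (-0.094, np.float64(-0.0956), np.float64(9.1)), (-0.0925, np.float64(-0.0937), np.float64(7.3)), (-0.091, np.float64(-0.0924), np.float64(8.4)), (-0.0895, np.float64(-0.0909), np.float64(8.7)), (-0.088, np.float64(-0.0894), np.float64(8.3)), (-0.0865, np.float64(-0.088), np.float64(8.5)), (-0.085, np.float64(-0.0865), np.float64(9.6)), (-0.0835, np.float64(-0.0849), np.float64(8.5)), (-0.082, np.float64(-0.0834), np.float64(8.7)), (-0.0805, np.float64(-0.0823), np.float64(10.1)), (-0.079, np.float64(-0.0822), np.float64(17.1)), (-0.0775, np.float64(-0.0821), np.float64(23.1))] 24.2333 [-22.38251973  -6.54007264   9.60778319]
```

Hard stop reached after 26 mm of travel. I back off and check that the gate stayed in.

```bash
python3 - <<'E'
from bench import *
from h import *
move_l(wp(-.135,0,.125),.06)
move_l(wp(-.135,0,.30),.2);move_l([.38,.05,.32],.25);gripper_open()
j=snap(get_image,"scene","s3");i=get_image("top");print(state()["time"])
w=cloud(j).reshape(-1,3);L=(w[:,:2]-O)@rot(YAW);z=w[:,2]
s=(L[:,0]<-.06)&(L[:,0]>-.16)&(abs(L[:,1])<.04)&(z>.1)&(z<.14)
print(s.sum(),np.percentile(np.c_[L,z][s],[2,25,50,75,98],axis=0).round(4).tolist())
for n,t in(("top",i),("scene",j)):
    w=cloud(t).reshape(-1,3);z=w[:,2];H=handle(1.52,0)[:2];s=(np.linalg.norm(w[:,:2]-H,axis=1)<.03)&(z>.13)&(z<.172);print(n,"handle exp",H,"seen",np.median(w[s],0) if s.any() else 0,s.sum())
cv2.imwrite("pics/m3.png",cv2.resize(j["frame"][130:270,230:430],None,fx=3,fy=3))
E
```

```text
28.7917
198 [[-0.0756, -0.0355, 0.1022], [-0.0741, -0.0139, 0.1123], [-0.0733, 0.0053, 0.1214], [-0.0726, 0.0228, 0.1299], [-0.0656, 0.0319, 0.1395]]
top handle exp [0.46130647 0.23797444] seen [0.45878376 0.2341346  0.16446764] 46
scene handle exp [0.46130647 0.23797444] seen [0.45920087 0.23893202 0.15285499] 78
```

View pics/m3.png

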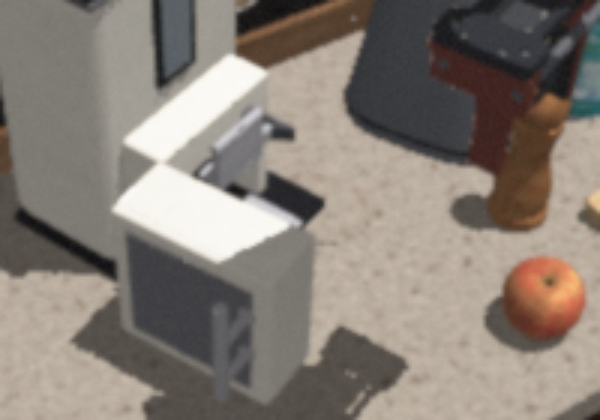

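The gate sits home with its face at x≈-0.074 and the pawl at the plate's right, (280,127) in the crop. The handle is where expected. I regrasp it and shut the door.

```bash
python3 - <<'E'
from bench import *
from h import *
move_to(handle(1.52,.28),dori(1.52));move_l(handle(1.52,.142),.12);print(state()["ft_force"])
close();s=state();print(s["time"],s["finger_gap"],s["ft_force"])
if s["finger_gap"]<.009: raise SystemExit
for th in np.r_[np.linspace(1.52,.06,14)[1:],.03,.01,-.005]:
    move_l(handle(th,.142),.1 if th>.05 else .03,dori(th))
    s=state();f=s["ft_force"];print(round(th,3),round(s["time"],2),np.round(f,1),round(s["finger_gap"],4))
    if np.linalg.norm(f)>30: print("stop");break
E
```

```text
[-0.39215742 -0.0199044   0.04232723]
32.9 0.011418002541088358 [ 0.01793114 -0.17384704 -0.18003194]
1.408 33.24 [-0.3 -0.3 -0.1] 0.0115
1.295 33.58 [-0.9 -1.2  0.4] 0.0114
1.183 33.92 [-0.8 -0.9 -0.2] 0.0114
1.071 34.27 [-1.7 -0.9 -0.2] 0.0113
0.958 34.61 [-2.5 -2.1  0.6] 0.0116
0.846 34.95 [-2.9 -2.4  0.6] 0.0117
0.734 35.29 [-3.1 -3.1  0.4] 0.0115
0.622 35.63 [-3.9 -3.   1.5] 0.0113
0.509 35.98 [-3.5 -4.1  2.6] 0.0114
0.397 36.32 [-3.2 -5.6  1.1] 0.0113
0.285 36.66 [-3.  -7.4  1.3] 0.0115
0.172 37.0 [-2.9 -6.4  1.1] 0.0115
0.06 37.34 [-2.7 -6.8  0.9] 0.0113
0.03 37.67 [-1.6 -7.7  0.9] 0.0118
0.01 37.93 [-1.3 -7.3 -0.1] 0.0113
-0.005 38.18 [-8.4 -6.1  3.1] 0.0115
```

```bash
python3 - <<'E'
from bench import *
from h import *
move_l(handle(-.012,.142),.03,dori(-.012));print(state()["ft_force"])
gripper_open();hold(.2);print(state()["ft_force"])
move_l(handle(-.012,.28),.12);move_l([.36,.0,.34],.25);hold(.3)
for n in("top","scene"):
    i=snap(get_image,n,n+"4");w=cloud(i).reshape(-1,3);L=(w[:,:2]-O)@rot(YAW);z=w[:,2]
    t=(z>.05)&(z<.15)&(L[:,0]<-.09)&(L[:,0]>-.145)&(L[:,1]<.06)&(L[:,1]>-.05)
    if t.sum()>30:
        A=np.c_[L[t,1],np.ones(t.sum())];print(n,np.linalg.lstsq(A,L[t,0],rcond=None)[0],t.sum())
print(state()["time"])
cv2.imwrite("pics/m4.png",cv2.resize(np.load("scene4.npz")["frame"],None,fx=1.2,fy=1.2))
E
```

```text
[-13.62643311  -5.19108132   5.14451103]
[ 0.3938099  -0.52553089  0.58453764]
top [ 0.00331862 -0.1221119 ] 585
scene [ 0.00693658 -0.11982738] 723
42.6167
```

View pics/m4.png

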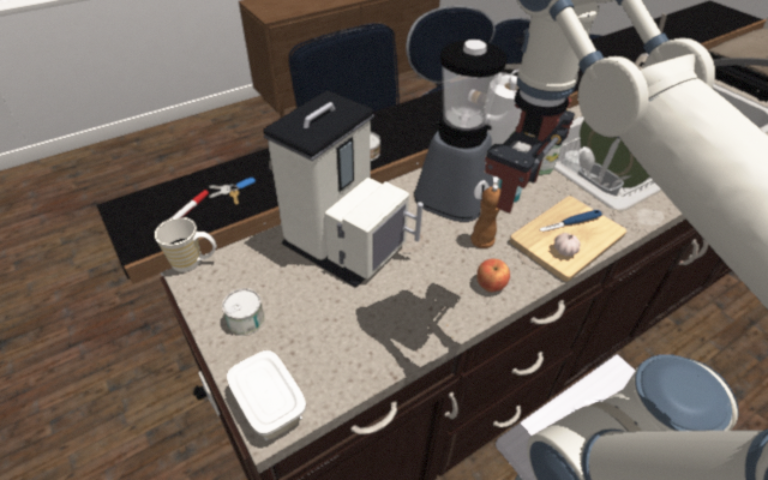

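The door is shut (slope about 0.005 rad, around (370,225) in the picture). The apple at (493,276), mill (486,215) and tin (243,312) are where they were, and the arm is clear.

```bash
python3 -c "
from bench import *
print(job_done())"
```

```text
the job is handed in; nothing more can be done
None
```

I opened the door to about 1.5 rad, pushed the gate in to its hard stop (it stayed home when I let go), shut the door to within about 0.01 rad by camera, left the apple, mill and tin untouched, and handed the job in at about 43 s; no verdict came back.

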